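# Snap the hose clip of the bench dust nozzle shut with the pliers

### The arm

A 6-joint arm with a two-finger parallel gripper is mounted at the origin on the work surface. World frame = base frame: x ahead of the robot, y to its left, z up, the work surface at z = 0. Lengths are in mm, angles in rad, forces in N, time in s.
With the tool pointing down it reaches from about 300 to 775 mm from the base axis. Payload 14.6 kg.
Tool frame: the origin (TCP) lies midway between the tips of the shut fingers; the grasp point (between the pads) lies 19 mm behind it (manip.hold_point_z is the distance from the TCP to the grasp point, in mm); z points along the fingers, y is the direction in which the jaws open and shut (so a half turn about z gives the same grasp; the last joint's range is limited). The gripper opens to 94 mm and grips with 3 to 60 N. Pads are 16 mm wide; open, the fingers measure 119 mm over their backs; the gripper's body (75 mm by 177 mm) begins 78 mm behind the grasp point.
Start: joints at [1.24, 0.3, 1.521, -0, 1.321, -0.067], TCP at [143.411, 530.964, 205.446] pointing down, gripper open.
Joint ranges: [-3.03, 3.03], [-0.79, 2.21], [0.23, 2.52], [-1.04, 4.18], [0, 3.07], [-2.55, 2.55]. Speed limits (rad/s): [2.22, 2.22, 2.57, 3.14, 3.14, 3.14].

### API

Orientations are given as [roll, pitch, yaw] about the fixed x, y, z axes, in that order (R = Rz(yaw) Ry(pitch) Rx(roll)).
In Python, from cell import manip gives the robot as it stands.
- The arm moves only by the shell command python3 -m crank 'ROWS' [OPENING] [FORCE]. ROWS is JSON, a list of rows, each an object with "offset": the shift along the world's x, y, z in m, a list of three; "spin": the turn about the world's z in degrees. In form: [{"offset": [dx, dy, dz], "spin": spin}, ...]. A call has exactly 8 rows; each row is the pose to reach, as a shift and turn from the pose measured when the call began; what a row does not reach only later rows make up. A row lasts 1/12 s, in which the tool goes at most 41.7 mm and 7.16 degrees, less where a joint would pass 70% of its speed; a pose out of reach is approached as far as the arm can. A call with a gripper value outside its range is refused whole. OPENING is the opening, from 0 (shut) to 1 (fully open), set as the call begins (- or left out, the last holds). The fingers move at their own pace and stop on an object; FORCE is the grip in N (left out, the last holds). Time passes only in rows, so rows that repeat a pose let the fingers close, or fill a call up. It gives the time, the measured TCP pose, the force and the opening at its end, in the units of the state.
- manip.read_state(): the state, without advancing time (a new reading comes with each control period).
- manip.camera(name): name is "scene" or "side" or "wrist"; returns a dict with "pixels" (420x560x3 uint8, red, green, blue), "fx", "fy", "cx", "cy" (pixels), "extrinsics" (4x4, takes a point from world to camera coordinates); the wrist camera has in their place "hand_eye" (4x4, takes a point from camera to tool coordinates, whose origin is the TCP and whose axes are the flange's). Camera axes: x right, y down, z forward; pixel columns grow to the right and rows downward; lengths in mm; the calibration is good to about 2 mm. A picture is of the moment at which its call begins: read the wrist's pose just before it. There is no depth.
- manip.sign_off(): hands the job in, once; it reports no verdict.
Trained networks look in a picture, given as the dict that the camera call returned (one of the last four; its "shot" number tells which), for a name from the list of things; names that differ only in an ending like _2 or _b are one class to them, and where a whole thing is asked for, a point or a joint stands for the part that bears it (a point fixed in the world has none). Each returns a list of dicts, best first, with "conf" (0 to 1); they miss things now and then, are a little off and sometimes report something else, mostly with a low value. They report only what shows in the picture. A call takes as long as a camera call. They do not tell look-alikes from the thing itself.
- manip.search_frame(picture, name): "location" ([x, y, z] in mm, in world coordinates, good to about 4 mm: the middle of the surface that is visible of it).
- manip.masks_of(picture, name): "mask" (420x560 bool, what is visible of it).
The state is a dict: "clock": time; "joints": joint angles; "qd": joint speeds; "effort": joint torques, N m; "eef_pos": TCP position; "eef_rot": TCP orientation; "wrist_force": force on the tool from outside, world axes, zero at the start; "moment": the same for the moment, N m; "finger_gap": finger opening in mm.
Only numpy, scipy, OpenCV 4.12 (cv2) and the standard library are available. Lean on these libraries where they do the work, as an engineer would, in place of code of your own. Each camera call takes 0.05 s, during which the arm holds its last target. There are 200 camera calls.

### The job

The clip round the foot of the bench dust nozzle is still open. Pick up the pliers by their two handles, bring the jaws round the clip's two ears and squeeze until the clip clicks shut, using the pliers and not the fingers on the clip, and no harder than it takes, so that the plastic is not crushed. Then lay the pliers flat back on the rubber mat, let go of them, and leave the tape measure, glue bottle and screwdriver where they are.

Things in the scene. Friction and masses are not known exactly. Their poses are not given: they have to be found in the camera images.
- nozzle: Dust nozzle fixed to the bench: black flange 120 mm across, 8 mm thick; upright pipe; grey slit socket 58 mm across from 58 to 120 mm height; above it a grey fish-tail scoop, 138 to 174 mm high, reaching 99 mm out along its own +x. Origin on the pipe axis at bench level, z up. The clip's ears stand out on the opposite side, along its own -x.
- clip: White plastic snap clip round the socket, 66 mm across, 13 mm high. Origin on the pipe axis, 85 mm above the bench, z up. It turns on the socket with light friction (1 N at the ears; 0.4 rad either way from the nozzle's -x), so the ears follow jaws that are a little off centre. Two ears, ear_a and ear_b, stand out side by side along its own -x.
- ear_a (a point): The clip's ear on the +y side of the clip: 23 mm long radially, 15 mm high, 7 mm thick. Origin: middle of the flat outer face that a jaw presses, 48 mm from the pipe axis; the face is 13 mm long and the ear reaches 8 mm farther out (-x). The face looks along its own +y, z up.
- ear_b: The clip's other ear, same size, on the arm of the clip that swings (joint clip_jaw). Origin: middle of its outer face; the face looks along its own -y, z up. As moulded, clips differ: the two outer faces are 26 to 30 mm apart with the clip open and 8 mm less when shut.
- clip_jaw (a joint): Swing of ear_b's arm about the clip's back, 82 mm from the ear, rad: 0 open, 0.10 shut on a firm stop. Squeezing meets a spring resistance that rises to 9 N on the ear about 0.045, falls to nothing at 0.091; there it snaps over to 0.10 and stays, and the force felt drops. Friction of the jaws adds a few N. More than 22 N on an ear crushes it.
- pliers: Spring-opened steel hose-clip pliers with grey grips, lying flat on the mat: 165 mm long, 14 mm thick, about 0.18 kg, centre of mass 54 mm behind the pivot. Origin at the underside of the pivot, x towards the jaw tips (50 mm ahead), z up. The named half carries the +y jaw and the -y grip.
- plier_arm (a joint): Closing angle of the pliers, rad: 0 open (held so by a return spring), 0.36 to 0.48 when the clip snaps shut, stop at 0.56. The spring gives 10 N on each grip at point plier_grip when open, 13 N when closed; the clip's resistance felt there is 0.7 of that at the ears.
- plier_grip (a point): Point between the two grips, 60 mm behind the pivot, 7 mm above the underside; frame as pliers. Across the grips here: 62 mm outside when open, 33 to 42 mm when the clip snaps shut. The grips are 10 mm wide, 14 mm high, from 36 to 112 mm behind the pivot, almost parallel when open, each turning inwards 0.2 rad as the clip shuts.
- plier_nip (a point): Point between the open jaws, 40 mm ahead of the pivot, 7 mm above the underside; frame as pliers. The jaws' inner faces are about 37 mm apart here when open, are flat from 16 to 52 mm ahead of the pivot and are 14 mm high.
- mat: Black rubber bench mat, fixed, 260 x 220 mm, 4 mm thick. Origin at the middle of its underside on the bench.
- tape_measure: Yellow tape measure, 70 x 46 x 64 mm, standing on the bench. Origin: middle of its underside. To be left alone.
- glue_bottle: White round glue bottle, 60 mm across, 170 mm high. Origin: middle of its underside. To be left alone.
- screwdriver: Screwdriver lying on the bench, black handle. Origin: middle of its underside. To be left alone.
Things that resemble listed ones, but are neither listed nor needed, are in the scene too. Several things look just like the pliers: the one meant starts farthest from the robot's base. There is more than one size of the nozzle; the one meant has the size given above.

How it is judged (in metres and radians):
On the way, in this order (a step that is already met when the one before it is completed fails the run):
1. the pliers' open jaws stand round the two ears while the clip is still open (x of ear_a in the frame of pliers between 0.022 and 0.056 m and y of ear_a in the frame of pliers between 0 and 0.032 m and z of ear_a in the frame of pliers between -0.005 and 0.019 m and x of ear_b in the frame of pliers between 0.022 and 0.056 m and y of ear_b in the frame of pliers between -0.032 and 0 m and z of ear_b in the frame of pliers between -0.005 and 0.019 m and value of joint clip_jaw below 0.06 rad), for 0.1 s.
2. the clip is squeezed shut between the jaws (value of joint clip_jaw above 0.094 rad and distance between plier_nip and ear_a below 0.035 m), for 0.1 s.
At the end, for the whole second after the job is handed in: The clip is snapped shut and stays so (clip_jaw above 0.094 rad); the pliers lie flat (within 0.1 rad, right way up), open, let go and at rest on the mat, with the pivot and the point between the grips within the mat's outline (value of joint clip_jaw above 0.094 rad and z of pliers in the frame of mat between 0.001 and 0.009 m and x of plier_grip in the frame of mat between -0.13 and 0.13 m and y of plier_grip in the frame of mat between -0.11 and 0.11 m and x of pliers in the frame of mat between -0.13 and 0.13 m and y of pliers in the frame of mat between -0.11 and 0.11 m and angle between pliers's own z axis and vertical below 0.1 rad and linear speed of pliers below 0.02 m/s and value of joint plier_arm below 0.05 rad and contact force between the fingers and pliers below 0.2 N); the robot touches nothing.
It fails at once if an ear of the clip is crushed (more than 22 N from the pliers) (contact force between pliers and ear_b above 22 N).
It fails at once if the fingers or the arm touch the clip (contact force between any of the fingers, the arm and clip above 1 N).
It fails at once if the pliers are let go in the air, more than 25 mm above the mat, instead of being laid down (contact force between the fingers and pliers below 0.05 N and height (world z) of pliers above 0.029 m).
It fails at once if the tape measure, glue bottle or screwdriver is moved by more than 30 mm (distance of any of tape_measure, glue_bottle, screwdriver from where it was at the start of the episode above 0.03 m).
It also fails if it takes over 72 s, if anything falls off the work surface, if the arm or the gripper's body presses on something with over 40 N, if the wrist force passes 120 N, or if a joint passes its speed limit or range.

## Working session

There is one attempt and no reset: what is moved stays moved. The work goes in short steps, Python scripts to look and compute and a shell command to move; the robot and the scene stay as the last step left them, time stands still between calls to the robot, and variables do not carry over. Pictures are saved under pics/ and viewed, about 8 in all and at most 12, crops included, and the job is handed in when it is done.

```bash
ls; mkdir -p pics
cat > h.py <<'E'
from cell import manip
import numpy as np, cv2
def save(p,n,crop=None,s=1):
    im=p["pixels"][:,:,::-1]
    if crop: x0,y0,x1,y1=crop; im=im[y0:y1,x0:x1]
    cv2.imwrite("pics/"+n,cv2.resize(im,None,fx=s,fy=s,interpolation=cv2.INTER_CUBIC))
def proj(p,X):
    E=np.array(p["extrinsics"]);c=E[:3,:3]@np.array(X)+E[:3,3]
    return p["fx"]*c[0]/c[2]+p["cx"],p["fy"]*c[1]/c[2]+p["cy"]
def plane(p,u,v,z,E=None):
    E=np.array(p["extrinsics"]) if E is None else E
    R,t=E[:3,:3],E[:3,3];o=-R.T@t
    d=R.T@np.array([(u-p["cx"])/p["fx"],(v-p["cy"])/p["fy"],1])
    return o+d*(z-o[2])/d[2]
E
python3 - <<'E'
from h import *
ims=[]
for c in("scene","side"):
    p=manip.camera(c); ims.append(p["pixels"][:,:,::-1])
    for n in("pliers","nozzle","clip","ear_a","mat","tape_measure","glue_bottle","screwdriver"):
        for r in manip.search_frame(p,n):
            print(c,n,round(r["conf"],2),np.round(r["location"]),np.round(proj(p,r["location"])))
    save(p,c+"0.png",s=1.4)
print(manip.read_state())
E
```

```text
pics
scene pliers 0.97 [ 526. -312.   11.] [142. 265.]
scene pliers 0.56 [468. -27.  12.] [230. 199.]
scene nozzle 0.98 [831. 227. 100.] [394. 233.]
scene nozzle 0.74 [655. 160. 133.] [329. 188.]
scene nozzle 0.56 [ 499. -302.   22.] [141. 253.]
scene clip 0.75 [649. 118.  92.] [313. 204.]
scene clip 0.6 [827. 201.  73.] [382. 243.]
scene ear_a 0.62 [649. 105.  94.] [309. 206.]
scene ear_a 0.3 [655. 157. 134.] [328. 188.]
scene mat 0.88 [ 526. -286.   10.] [152. 260.]
scene tape_measure 0.91 [767.  32.  56.] [311. 262.]
scene glue_bottle 0.93 [454. 360.  93.] [344. 119.]
scene screwdriver 0.92 [ 718. -217.   22.] [212. 303.]
side pliers 0.91 [ 521. -296.   15.] [338. 169.]
side nozzle 0.73 [811. 246. 106.] [159. 249.]
side clip 0.65 [800. 236.  62.] [169. 263.]
side clip 0.62 [603. 166.  88.] [269. 250.]
side ear_a 0.46 [604. 165.  88.] [269. 249.]
side mat 0.92 [ 502. -264.    5.] [342. 179.]
side tape_measure 0.76 [752.  54.  62.] [222. 214.]
side glue_bottle 0.72 [437. 391. 103.] [332. 360.]
side glue_bottle 0.21 [ 520. -295.   18.] [338. 169.]
side screwdriver 0.88 [ 716. -205.   21.] [267. 173.]
{'clock': 0.9, 'joints': array([ 1.24038902e+00,  2.99866915e-01,  1.52096783e+00,  2.36085663e-05,
        1.32068941e+00, -6.65918359e-02]), 'qd': array([ 0.00013514,  0.00079817,  0.00074001, -0.00095747,  0.00080718,
       -0.00142453]), 'effort': array([ 9.89125692e-04, -5.31634963e+01, -3.52921987e+01,  7.09172012e-02,
        2.11516576e-02,  1.16471526e-05]), 'eef_pos': array([143.41619679, 530.98028435, 205.47736053]), 'eef_rot': array([ 3.14152278e+00, -1.82653983e-05,  2.87777134e+00]), 'wrist_force': array([ 0.4771017 , -0.28597619, -0.6359543 ]), 'moment': array([ 0.02535943,  0.03124015, -0.05016996]), 'finger_gap': 93.74782141326904}
```

View pics/scene0.png

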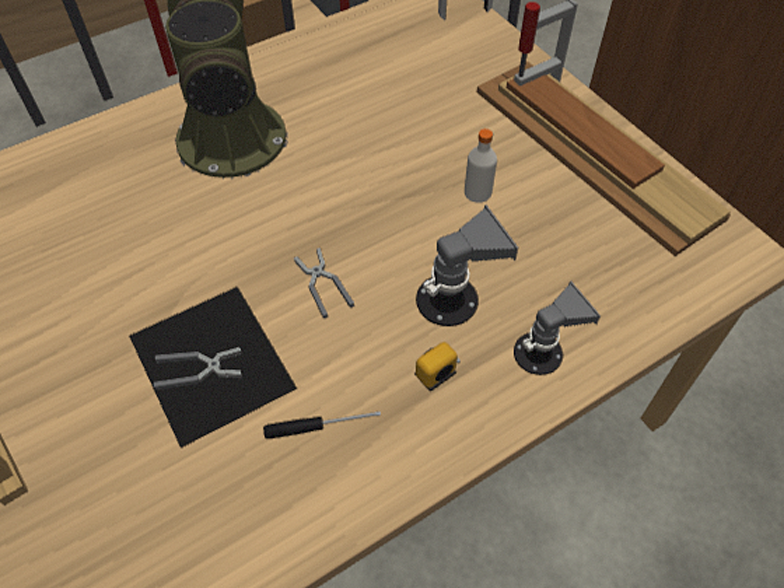

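View pics/side0.png

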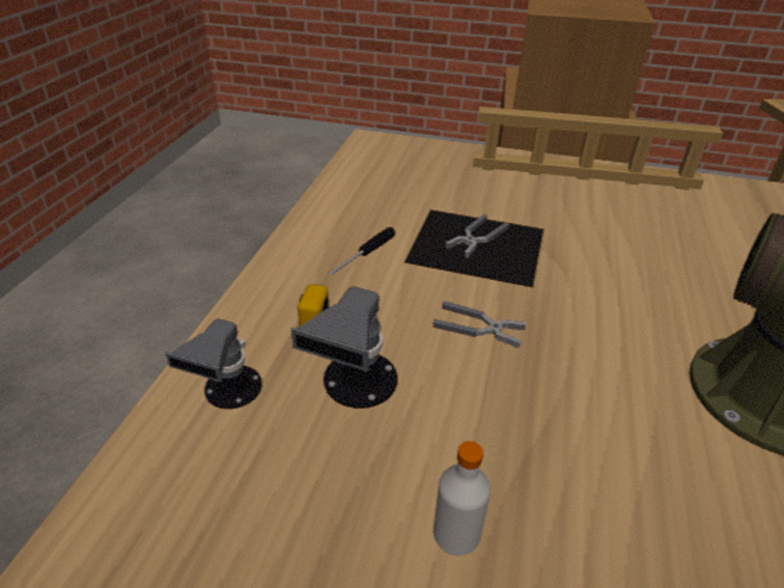

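The scene shows pliers at view px (213,365) on the mat and look-alike pliers at (322,275) on bare bench nearer the base. It also shows a large nozzle at (450,270) and a smaller one at (545,335). Next I'll check the nozzle size and get rough poses.

Run:
```python
from h import *
p=manip.camera("scene");q=manip.camera("side")
P=lambda c,l,z:[print(n,np.round(plane(c,u/1.4,v/1.4,z))) for n,u,v in l]
print("scene");P(p,[("pivot",213,365),("gripA",158,357),("gripB",156,385),("tipA",240,350),("tipB",240,376)],14)
P(p,[("flangeL",417,300),("flangeR",478,300),("sL",514,353),("sR",563,353)],8)
print("mat");P(p,[("",238,288),("",131,336),("",182,446),("",296,388)],4)
print("other");P(p,[("piv2",317,273)],14)
P(p,[("scoopL",487,208),("scoopR",516,250)],156);P(p,[("ear",430,288)],85);P(p,[("flangec",447,299)],8)
print("side");P(q,[("pivot",470,240),("flL",324,379),("flR",397,379),("flc",361,379)],14);P(q,[("sL",205,386),("sR",262,386)],8)
save(p,"crop_n.png",(270,120,450,290),4)
```

```text
scene
pivot [ 531. -287.   14.]
gripA [ 462. -363.   14.]
gripB [ 514. -388.   14.]
tipA [ 529. -232.   14.]
tipB [ 578. -256.   14.]
flangeL [608. 102.   8.]
flangeR [671. 200.   8.]
sL [801. 185.   8.]
sR [849. 260.   8.]
mat
 [ 394. -173.    4.]
 [ 385. -388.    4.]
 [ 640. -396.    4.]
 [ 647. -182.    4.]
other
piv2 [453. -29.  14.]
scoopL [591. 263. 156.]
scoopR [697. 247. 156.]
ear [642. 105.  85.]
flangec [637. 152.   8.]
side
pivot [ 526. -284.   14.]
flL [685. 178.  14.]
flR [575. 146.  14.]
flc [629. 162.  14.]
sL [860. 239.   8.]
sR [775. 214.   8.]
```

View pics/crop_n.png

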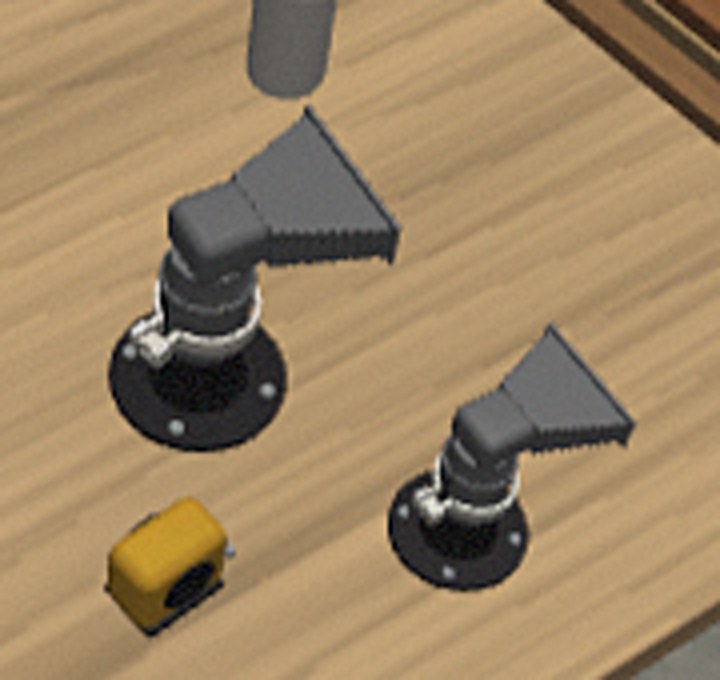

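List of candidates:
- **Pliers:** the mat pair at scene px (152,261) is about 603 mm from the base. The bench pair at (226,195) is about 454 mm away, so I take the mat pair.
- **Nozzles:** the flange at (319,214) is about 117 mm across and the one at (389,252) is about 88 mm, so I take the first.

The close crop confirms that nozzle, with its ears at crop px (150,340). I'll hover near the nozzle first for a wrist view.

```bash
python3 -m crank '[{"offset":[0.02,-0.02,0.04],"spin":-7},{"offset":[0.045,-0.045,0.06],"spin":-14},{"offset":[0.07,-0.075,0.08],"spin":-21},{"offset":[0.1,-0.1,0.095],"spin":-28},{"offset":[0.125,-0.13,0.095],"spin":-35},{"offset":[0.15,-0.16,0.095],"spin":-42},{"offset":[0.18,-0.19,0.095],"spin":-49},{"offset":[0.21,-0.22,0.095],"spin":-55}]' 1 10
python3 -m crank '[{"offset":[0.025,-0.03,0],"spin":-5},{"offset":[0.05,-0.06,0],"spin":-10},{"offset":[0.08,-0.09,0],"spin":-15},{"offset":[0.11,-0.12,0],"spin":-20},{"offset":[0.14,-0.155,0],"spin":-25},{"offset":[0.17,-0.19,0],"spin":-27},{"offset":[0.2,-0.22,0],"spin":-27},{"offset":[0.23,-0.25,0],"spin":-27}]'
python3 - <<'E'
from h import *
s=manip.read_state();p=manip.camera("wrist");print(s["eef_pos"],s["eef_rot"],s["joints"]);print(np.array(p["hand_eye"]).round(2),p["fx"],p["cx"],p["cy"])
save(p,"w0.png",s=1.4)
E
```

```text
clock: 1.67
eef_pos: [351.8, 311.8, 300.9]
eef_rot: [3.141, -0.0, 1.912]
wrist_force: [0.4, 1.8, -0.4]
finger_gap: 93.7
clock: 2.33
eef_pos: [574.4, 68.2, 301.0]
eef_rot: [3.14, -0.0, 1.44]
wrist_force: [0.9, 1.2, -0.5]
finger_gap: 94.0
[574.43399396  68.21788584 301.04137983] [ 3.14034037e+00 -3.98848688e-04  1.43999646e+00] [5.48150866e-02 3.13294141e-01 1.28474681e+00 1.60952187e-04
 1.54224732e+00 1.85610718e-01]
[[  -0.     -0.97   -0.24   70.35]
 [   1.     -0.     -0.      0.43]
 [   0.     -0.24    0.97 -179.2 ]
 [   0.      0.      0.      1.  ]] 343.9186943432042 279.498152351368 210.72626600466856
```

View pics/w0.png

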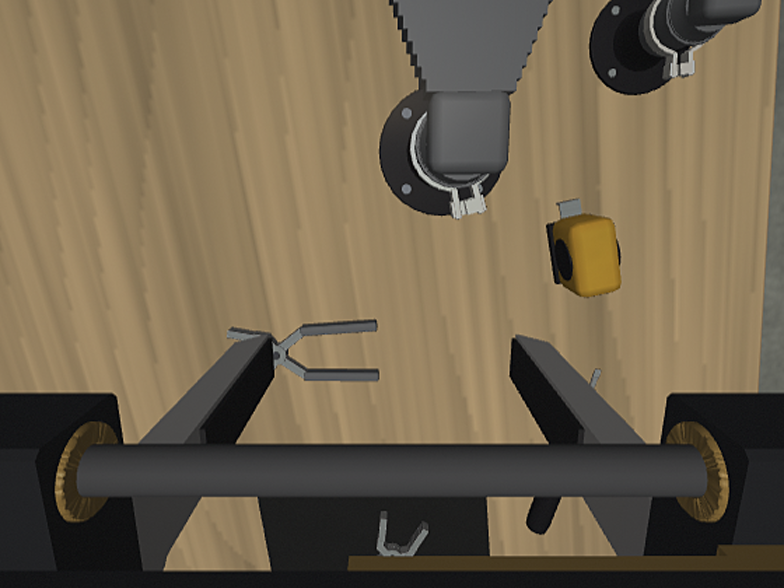

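The wrist view shows the clip ears at view px (458,203) and (479,200), the flange around (440,150) and the tape at (587,255), with no obstruction. I'll compute the ear poses from it.

```bash
cat >> h.py <<'E'
from scipy.spatial.transform import Rotation as Ro
def wE(s,p):
    T=np.eye(4);T[:3,:3]=Ro.from_euler("xyz",s["eef_rot"]).as_matrix();T[:3,3]=s["eef_pos"]
    return np.linalg.inv(T@np.array(p["hand_eye"]))
E
python3 - <<'E'
from h import *
s=manip.read_state();p=manip.camera("wrist");E=wE(s,p)
save(p,"w0c.png",(265,60,385,170),6)
for n in("ear_a","clip","nozzle","tape_measure"):
    for r in manip.search_frame(p,n): print(n,round(r["conf"],2),np.round(r["location"]))
g=p["pixels"].min(2)
m=cv2.inRange(p["pixels"],(0,0,0),(60,60,60))
# flange ellipse points by hand: left, bottom
for n,u,v,z in[("flL",379,152,8),("flB",440,215,8),("flR",503,170,8),("scoopL",424,92,174),("scoopR",517,92,174),("scL2",397,0,174),("scR2",551,0,174)]:
    print(n,plane(p,u/1.4,v/1.4,z,E).round(1))
E
```

```text
ear_a 0.89 [622. 121.  96.]
ear_a 0.64 [806. 203.  65.]
ear_a 0.61 [824. 196.  72.]
ear_a 0.54 [647. 104.  90.]
clip 0.78 [813. 202.  65.]
clip 0.57 [632. 113.  94.]
nozzle 0.88 [806. 210.  30.]
nozzle 0.74 [629. 175. 172.]
nozzle 0.6 [ 529. -269.   18.]
tape_measure 0.87 [743.  51.  62.]
flL [578.2 155.5   8. ]
flB [628.4  89.7   8. ]
flR [692.1 123.5   8. ]
scoopL [612.6 177.8 174. ]
scoopR [666.9 170.4 174. ]
scL2 [603.2 228.  174. ]
scR2 [689.4 216.2 174. ]
```

View pics/w0c.png

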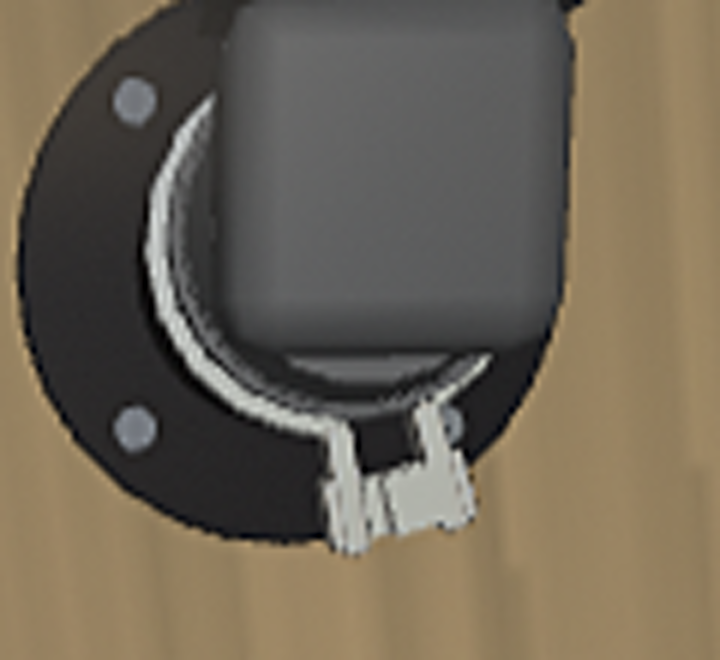

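Run:
```python
from h import *
s=manip.read_state();p=manip.camera("wrist");E=wE(s,p)
f=lambda u,v,z=92.5:plane(p,265+u/6,60+v/6,z,E)[:2]
c=np.array([637,150.])
for n,u,v in[("Lout1",322,480),("Lout2",335,553),("Rout1",465,450),("Rout2",475,520),("tipL",350,553),("tipR",460,528)]:
    print(n,f(u,v).round(1),np.linalg.norm(f(u,v)-c).round(1))
m=(f(322,480)+f(335,553)+f(465,450)+f(475,520))/4;d=c-m
print(m,np.arctan2(d[1],d[0]),np.linalg.norm(d))
# sides of clip ring z=91.5
for u,v in[(148,250),(175,350),(250,415),(180,140)]:print(f(u,v,91.5).round(1),np.linalg.norm(f(u,v,91.5)-c).round(1))
```

```text
Lout1 [622.7 119.5] 33.7
Lout2 [623.8 105.9] 46.0
Rout1 [649.3 121.4] 31.1
Rout2 [650.1 108.6] 43.5
tipL [626.5 105.6] 45.7
tipR [647.2 107.5] 43.7
[636.47389557 113.83645394] 1.5562494314542985 36.167372725118625
[596.  163.9] 43.3
[598.7 146. ] 38.5
[611.  132.7] 31.2
[603.9 181.7] 45.8
```

```bash
python3 - <<'E'
from h import *
from scipy.optimize import least_squares as ls
s=manip.read_state();p=manip.camera("wrist");E=wE(s,p)
f=lambda u,v,z:plane(p,265+u/6,60+v/6,z,E)[:2]
for pts,z,r in(([(18,255),(60,400),(130,485),(280,542),(400,522),(100,60)],8,60),([(148,250),(175,350),(250,415),(180,140)],91.5,33)):
    Q=np.array([f(*q,z) for q in pts]);o=ls(lambda c:np.hypot(*(Q-c).T)-r,[637,155]);print(o.x.round(1),o.fun.round(1))
E
python3 -m crank '[{"offset":[-0.01,-0.035,-0.005],"spin":-3},{"offset":[-0.015,-0.075,-0.01],"spin":-5},{"offset":[-0.02,-0.115,-0.015],"spin":-8},{"offset":[-0.03,-0.155,-0.02],"spin":-11},{"offset":[-0.035,-0.195,-0.025],"spin":-14},{"offset":[-0.04,-0.235,-0.03],"spin":-16},{"offset":[-0.05,-0.275,-0.035],"spin":-18},{"offset":[-0.055,-0.31,-0.04],"spin":-19}]'
python3 -m crank '[{"offset":[-0.005,-0.03,-0.02],"spin":0},{"offset":[-0.01,-0.06,-0.035],"spin":0},{"offset":[-0.016,-0.098,-0.05],"spin":0},{"offset":[-0.016,-0.098,-0.06],"spin":0},{"offset":[-0.016,-0.098,-0.06],"spin":0},{"offset":[-0.016,-0.098,-0.06],"spin":0},{"offset":[-0.016,-0.098,-0.06],"spin":0},{"offset":[-0.016,-0.098,-0.06],"spin":0}]'
python3 - <<'E'
from h import *
s=manip.read_state();p=manip.camera("wrist");E=wE(s,p);np.save("E1.npy",E)
save(p,"w1.png",s=1.4)
for r in manip.masks_of(p,"pliers"):
    m=r["mask"];v,u=np.nonzero(m);Q=np.array([plane(p,a,b,16,E)[:2] for a,b in zip(u,v)])
    print(r["conf"],len(u),Q.mean(0),u.min(),u.max(),v.min(),v.max())
E
```

```text
[630.8 161.8] [ 1.  -0.6 -0.4  0.   0.8  0.1]
[628.7 160.5] [ 0.   0.3 -0.3 -0.2]
clock: 3.4
eef_pos: [516.9, -240.0, 261.9]
eef_rot: [3.139, -0.0, 1.109]
wrist_force: [0.2, 0.2, -0.2]
finger_gap: 93.4
clock: 4.07
eef_pos: [501.7, -336.9, 203.2]
eef_rot: [3.137, -0.0, 1.111]
wrist_force: [0.7, -0.3, 0.1]
finger_gap: 93.9
0.64 2952 [ 517.91687046 -307.56710893] 251 311 87 233
```

View pics/w1.png

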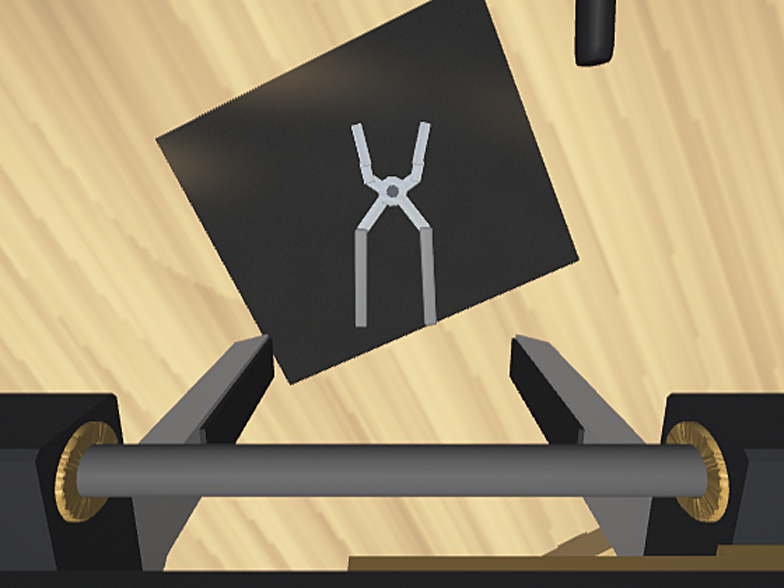

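Pliers on the mat: pivot at (392,191), jaw tips at (356,126)/(425,124), grip ends at (361,325)/(430,322).

Run:
```python
from h import *
s=manip.read_state();p=manip.camera("wrist");E=wE(s,p)
f=lambda u,v,z=18:plane(p,u/1.4,v/1.4,z,E)[:2]
d={n:f(u,v) for n,u,v in[("piv",392,191),("ge1",361,325),("ge2",430,322),("gf1",361,231),("gf2",426,229),("t1",356,126),("t2",425,124)]}
for k in d:print(k,d[k].round(1))
t=(d["t1"]+d["t2"])/2;g=(d["ge1"]+d["ge2"])/2;gf=(d["gf1"]+d["gf2"])/2
for a in(t-g,d["piv"]-g,t-d["piv"],gf-g):print(np.arctan2(a[1],a[0]).round(3),np.linalg.norm(a).round(1))
a=t-g;a/=np.linalg.norm(a);G=d["piv"]-60*a
print(G,g+52*a, s["eef_pos"],s["eef_rot"])
M=np.array([plane(p,u/1.4,v/1.4,4,E)[:2] for u,v in[(156,139),(578,260),(290,384)]]);print(M.round(1))
print("matc",((M[0]+M[1])/2).round(1))
```

```text
piv [ 528.3 -284.8]
ge1 [ 460.2 -366.8]
ge2 [ 510.2 -388.9]
gf1 [ 494.3 -300.8]
gf2 [ 538.8 -321.3]
t1 [ 525.5 -232.5]
t2 [ 570.3 -253.3]
1.136 148.8
1.137 102.5
1.133 46.2
1.132 73.8
[ 503.03048905 -339.21721288] [ 507.12292283 -330.67323135] [ 501.42477942 -337.25267738  202.85107759] [ 3.13756340e+00 -1.00142262e-04  1.11064304e+00]
[[ 387.  -172.6]
 [ 636.8 -399.2]
 [ 379.5 -390.1]]
matc [ 511.9 -285.9]
```

```bash
python3 -m crank '[{"offset":[0.0015,-0.002,-0.03],"spin":1.4},{"offset":[0.0015,-0.002,-0.06],"spin":1.4},{"offset":[0.0015,-0.002,-0.09],"spin":1.4},{"offset":[0.0015,-0.002,-0.12],"spin":1.4},{"offset":[0.0015,-0.002,-0.14],"spin":1.4},{"offset":[0.0015,-0.002,-0.15],"spin":1.4},{"offset":[0.0015,-0.002,-0.155],"spin":1.4},{"offset":[0.0015,-0.002,-0.155],"spin":1.4}]' 1 8
python3 -m crank '[{"offset":[0,0,-0.01],"spin":0},{"offset":[0,0,-0.02],"spin":0},{"offset":[0,0,-0.028],"spin":0},{"offset":[0,0,-0.035],"spin":0},{"offset":[0,0,-0.039],"spin":0},{"offset":[0,0,-0.041],"spin":0},{"offset":[0,0,-0.041],"spin":0},{"offset":[0,0,-0.041],"spin":0}]'
```

```text
clock: 4.88
eef_pos: [502.9, -339.3, 47.6]
eef_rot: [3.138, -0.0, 1.135]
wrist_force: [-0.3, -1.1, 0.5]
finger_gap: 94.0
clock: 5.55
eef_pos: [503.1, -339.4, 6.8]
eef_rot: [3.138, -0.0, 1.135]
wrist_force: [0.2, 0.4, 0.0]
finger_gap: 94.0
```

```bash
python3 -m crank '[{"offset":[0,0,0],"spin":0},{"offset":[0,0,0],"spin":0},{"offset":[0,0,0],"spin":0},{"offset":[0,0,0],"spin":0},{"offset":[0,0,0],"spin":0},{"offset":[0,0,0],"spin":0},{"offset":[0,0,0],"spin":0},{"offset":[0,0,0],"spin":0}]' 0.55 8
```

```text
clock: 6.22
eef_pos: [503.1, -339.4, 6.9]
eef_rot: [3.138, -0.0, 1.135]
wrist_force: [-0.8, 0.0, 1.3]
finger_gap: 61.7
```

```bash
python3 -m crank '[{"offset":[0,0,0.003],"spin":0},{"offset":[0,0,0.01],"spin":0},{"offset":[0,0,0.02],"spin":0},{"offset":[0,0,0.032],"spin":0},{"offset":[0,0,0.045],"spin":0},{"offset":[0,0,0.057],"spin":0},{"offset":[0,0,0.067],"spin":0},{"offset":[0,0,0.073],"spin":0}]'
python3 - <<'E'
from h import *
s=manip.read_state();p=manip.camera("wrist");print(s["finger_gap"],s["wrist_force"],s["moment"])
save(p,"w2.png",s=1.4)
E
```

```text
clock: 6.88
eef_pos: [503.5, -339.8, 82.1]
eef_rot: [3.136, 0.0, 1.135]
wrist_force: [-0.5, 0.1, -2.4]
finger_gap: 62.1
62.10313677520654 [-0.45091153  0.10060949 -2.4216354 ] [-0.04788293  0.06919181 -0.00759411]
```

View pics/w2.png

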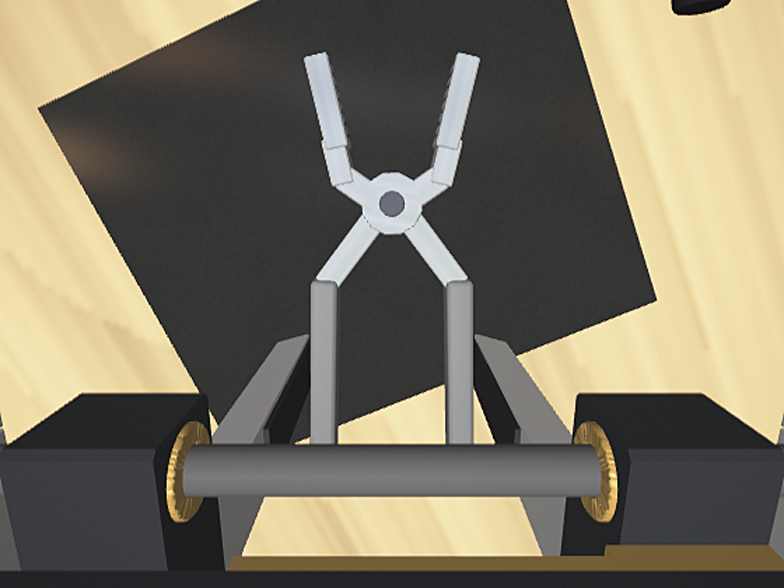

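```bash
python3 -m crank '[{"offset":[0.004,0.008,0],"spin":1},{"offset":[0.01,0.022,0],"spin":3},{"offset":[0.02,0.04,0],"spin":5},{"offset":[0.03,0.06,0],"spin":7},{"offset":[0.04,0.08,0],"spin":9},{"offset":[0.05,0.1,0],"spin":11},{"offset":[0.06,0.12,0],"spin":13},{"offset":[0.07,0.14,0],"spin":15}]'
python3 -m crank '[{"offset":[0.01,0.022,0],"spin":2},{"offset":[0.02,0.044,0],"spin":4},{"offset":[0.03,0.066,0],"spin":6},{"offset":[0.04,0.088,0],"spin":8},{"offset":[0.05,0.11,0],"spin":10},{"offset":[0.059,0.13,0],"spin":12},{"offset":[0.065,0.145,0],"spin":14},{"offset":[0.07,0.155,0],"spin":15}]'
python3 - <<'E'
from h import *
s=manip.read_state();p=manip.camera("wrist");E=wE(s,p);print(s["finger_gap"],s["eef_pos"],s["eef_rot"])
R=Ro.from_euler("xyz",s["eef_rot"]).as_matrix()
print("piv in tool",(R.T@(plane(p,392/1.4,204/1.4,93.2,E)-s["eef_pos"])).round(1))
for n in("ear_a",):
    for r in manip.search_frame(p,n): print(n,r["conf"],np.round(r["location"]))
save(p,"w3.png",s=1.4)
E
```

```text
clock: 7.6
eef_pos: [574.1, -197.3, 81.8]
eef_rot: [3.136, 0.0, 1.401]
wrist_force: [0.4, -0.3, -1.8]
finger_gap: 61.9
clock: 8.27
eef_pos: [644.2, -39.6, 81.1]
eef_rot: [3.137, -0.0, 1.668]
wrist_force: [0.4, -0.4, -1.2]
finger_gap: 61.9
61.93026229669598 [644.17316122 -39.63169484  81.07890058] [ 3.13718506e+00 -3.21519815e-04  1.66846005e+00]
piv in tool [ 60.8   0.5 -12.1]
ear_a 0.4 [ 727. -178.   18.]
```

View pics/w3.png

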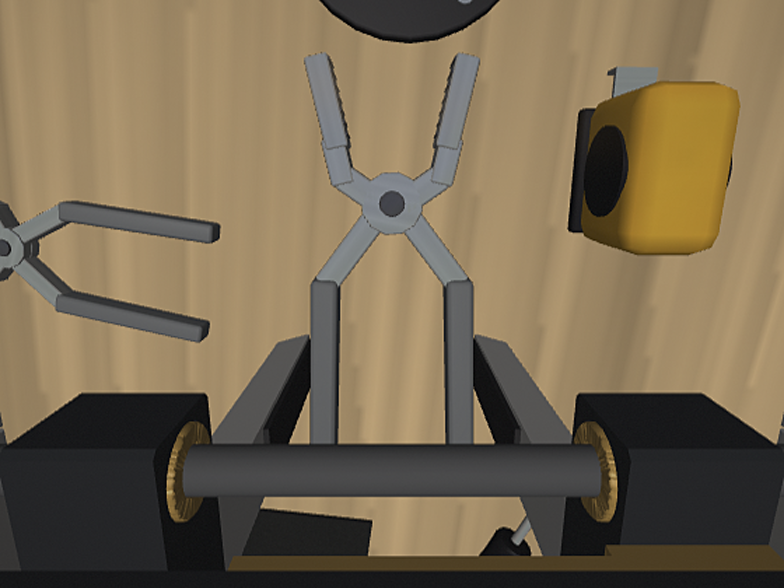

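The grip is stable. The ears aren't in view yet, so I'll creep forward until they appear just ahead of the jaw tips.

```bash
python3 -m crank '[{"offset":[0.001,0.004,0],"spin":0},{"offset":[0.002,0.008,0],"spin":0},{"offset":[0.003,0.013,0],"spin":0},{"offset":[0.004,0.018,0],"spin":0},{"offset":[0.005,0.023,0],"spin":0},{"offset":[0.0055,0.027,0],"spin":0},{"offset":[0.0055,0.028,0],"spin":0},{"offset":[0.0055,0.028,0],"spin":0}]'
python3 - <<'E'
from h import *
s=manip.read_state();p=manip.camera("wrist");q=manip.camera("side")
im=np.vstack([cv2.resize(p["pixels"][0:130,190:370],None,fx=4,fy=4,interpolation=2)])
cv2.imwrite("pics/w4.png",im[:,:,::-1])
E
```

```text
clock: 9.03
eef_pos: [649.8, -12.2, 81.3]
eef_rot: [3.137, -0.0, 1.667]
wrist_force: [-0.1, 0.2, -2.3]
finger_gap: 61.9
```

View pics/w4.png

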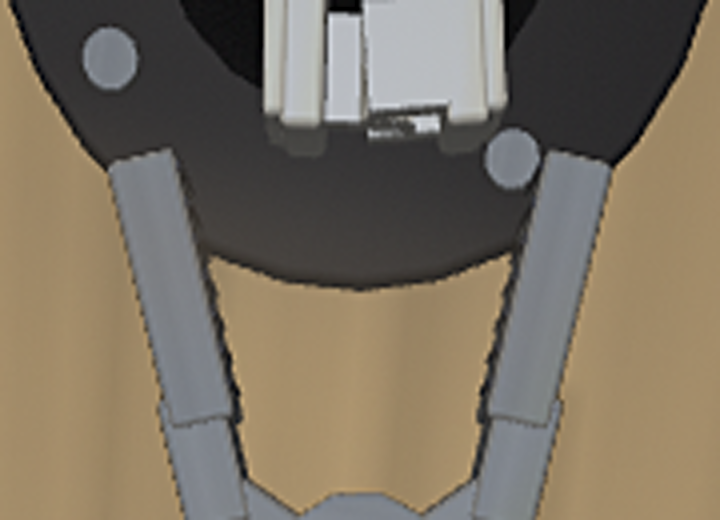

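The ear mid is about 23 crop px right of the jaw mid (about 2.8 mm), yaw is aligned, and the jaw tips are about 4 mm short of the ears. I'll shift +x first, then advance about 21 mm.

```bash
python3 -m crank '[{"offset":[0.001,0,0],"spin":0},{"offset":[0.0028,0,0],"spin":0},{"offset":[0.0026,0.003,0],"spin":0},{"offset":[0.0022,0.007,0],"spin":0},{"offset":[0.0018,0.011,0],"spin":0},{"offset":[0.0014,0.015,0],"spin":0},{"offset":[0.001,0.019,0],"spin":0},{"offset":[0.0008,0.021,0],"spin":0}]'
python3 - <<'E'
from h import *
s=manip.read_state();p=manip.camera("wrist")
print(s["finger_gap"],s["eef_pos"],s["wrist_force"])
save(p,"w5.png",(190,0,370,160),4)
q=manip.camera("side");save(q,"s5.png",(210,180,320,300),5)
E
```

```text
clock: 9.8
eef_pos: [650.5, 9.2, 81.3]
eef_rot: [3.137, -0.0, 1.667]
wrist_force: [-0.3, 0.3, -2.1]
finger_gap: 61.7
61.68970151859768 [650.48720122   9.17801781  81.30350986] [-0.2559425   0.33738287 -2.10608123]
```

View pics/w5.png

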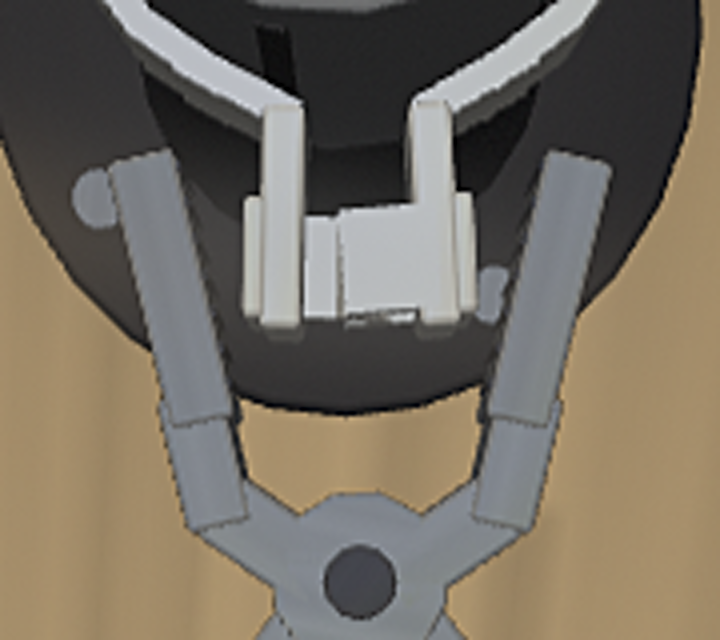

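The ears are now centred between the open jaws, with the ear faces about 38 mm ahead of the pivot. I'll squeeze in small steps with limited force.

```bash
R='[{"offset":[0,0,0],"spin":0},{"offset":[0,0,0],"spin":0},{"offset":[0,0,0],"spin":0},{"offset":[0,0,0],"spin":0},{"offset":[0,0,0],"spin":0},{"offset":[0,0,0],"spin":0},{"offset":[0,0,0],"spin":0},{"offset":[0,0,0],"spin":0}]'
python3 -m crank '[{"offset":[0,0,0],"spin":0},{"offset":[0,0,0],"spin":0},{"offset":[0,0,0],"spin":0},{"offset":[0,0,0],"spin":0},{"offset":[0,0,0],"spin":0},{"offset":[0,0,0],"spin":0},{"offset":[0,0,0],"spin":0},{"offset":[0,0,0],"spin":0}]' 0.6 16
python3 -m crank '[{"offset":[0,0,0],"spin":0},{"offset":[0,0,0],"spin":0},{"offset":[0,0,0],"spin":0},{"offset":[0,0,0],"spin":0},{"offset":[0,0,0],"spin":0},{"offset":[0,0,0],"spin":0},{"offset":[0,0,0],"spin":0},{"offset":[0,0,0],"spin":0}]' 0.55 16
```

```text
clock: 10.57
eef_pos: [650.5, 8.8, 81.3]
eef_rot: [3.137, -0.0, 1.667]
wrist_force: [0.1, 0.1, -2.3]
finger_gap: 56.2
clock: 11.23
eef_pos: [650.5, 8.8, 81.3]
eef_rot: [3.137, -0.0, 1.667]
wrist_force: [-0.4, -0.4, -2.1]
finger_gap: 52.3
```

```bash
python3 -m crank '[{"offset":[0,0,0],"spin":0},{"offset":[0,0,0],"spin":0},{"offset":[0,0,0],"spin":0},{"offset":[0,0,0],"spin":0},{"offset":[0,0,0],"spin":0},{"offset":[0,0,0],"spin":0},{"offset":[0,0,0],"spin":0},{"offset":[0,0,0],"spin":0}]' 0.51 16
python3 -m crank '[{"offset":[0,0,0],"spin":0},{"offset":[0,0,0],"spin":0},{"offset":[0,0,0],"spin":0},{"offset":[0,0,0],"spin":0},{"offset":[0,0,0],"spin":0},{"offset":[0,0,0],"spin":0},{"offset":[0,0,0],"spin":0},{"offset":[0,0,0],"spin":0}]' 0.48 18
python3 -m crank '[{"offset":[0,0,0],"spin":0},{"offset":[0,0,0],"spin":0},{"offset":[0,0,0],"spin":0},{"offset":[0,0,0],"spin":0},{"offset":[0,0,0],"spin":0},{"offset":[0,0,0],"spin":0},{"offset":[0,0,0],"spin":0},{"offset":[0,0,0],"spin":0}]' 0.45 20
python3 - <<'E'
from h import *
p=manip.camera("wrist");s=manip.read_state();print(s["finger_gap"]);save(p,"w6.png",(190,0,370,160),4)
E
```

```text
clock: 11.9
eef_pos: [650.6, 8.5, 81.4]
eef_rot: [3.137, 0.0, 1.666]
wrist_force: [0.1, -5.4, -1.4]
finger_gap: 48.5
clock: 12.57
eef_pos: [650.7, 7.7, 81.4]
eef_rot: [3.136, 0.001, 1.666]
wrist_force: [0.9, -7.2, -1.9]
finger_gap: 45.5
clock: 13.23
eef_pos: [650.8, 6.8, 81.5]
eef_rot: [3.136, 0.003, 1.666]
wrist_force: [1.2, -7.4, -1.9]
finger_gap: 42.5
42.674433289813564
```

View pics/w6.png

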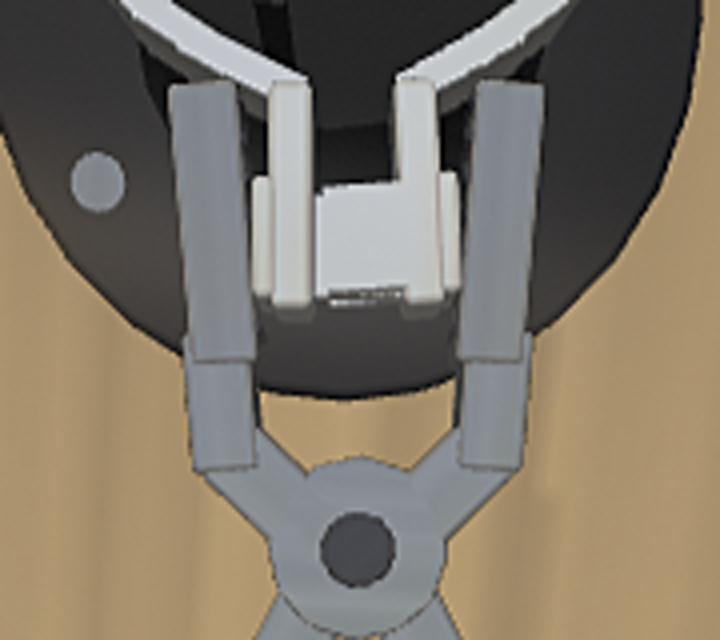

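The jaws are on the ears and the clip is partly closed, with outer faces at crop x 252–460. The jaw tips have crept forward onto the clip band (−7 N along y), so I'll back off about 3.5 mm before squeezing on.

```bash
python3 -m crank '[{"offset":[0,-0.001,0],"spin":0},{"offset":[0,-0.002,0],"spin":0},{"offset":[0,-0.003,0],"spin":0},{"offset":[0,-0.0035,0],"spin":0},{"offset":[0,-0.0035,0],"spin":0},{"offset":[0,-0.0035,0],"spin":0},{"offset":[0,-0.0035,0],"spin":0},{"offset":[0,-0.0035,0],"spin":0}]' 0.47 20
python3 -m crank '[{"offset":[0,0,0],"spin":0},{"offset":[0,0,0],"spin":0},{"offset":[0,0,0],"spin":0},{"offset":[0,0,0],"spin":0},{"offset":[0,0,0],"spin":0},{"offset":[0,0,0],"spin":0},{"offset":[0,0,0],"spin":0},{"offset":[0,0,0],"spin":0}]' 0.46 20
python3 - <<'E'
from h import *
p=manip.camera("wrist");s=manip.read_state();print(s["finger_gap"]);save(p,"w7.png",(190,0,370,160),4)
E
```

```text
clock: 13.95
eef_pos: [650.7, 4.5, 81.4]
eef_rot: [3.136, 0.001, 1.666]
wrist_force: [0.1, 6.3, -2.1]
finger_gap: 44.5
clock: 14.62
eef_pos: [650.7, 4.5, 81.4]
eef_rot: [3.136, 0.001, 1.666]
wrist_force: [0.1, -0.3, -1.5]
finger_gap: 43.7
43.765003431312195
```

View pics/w7.png

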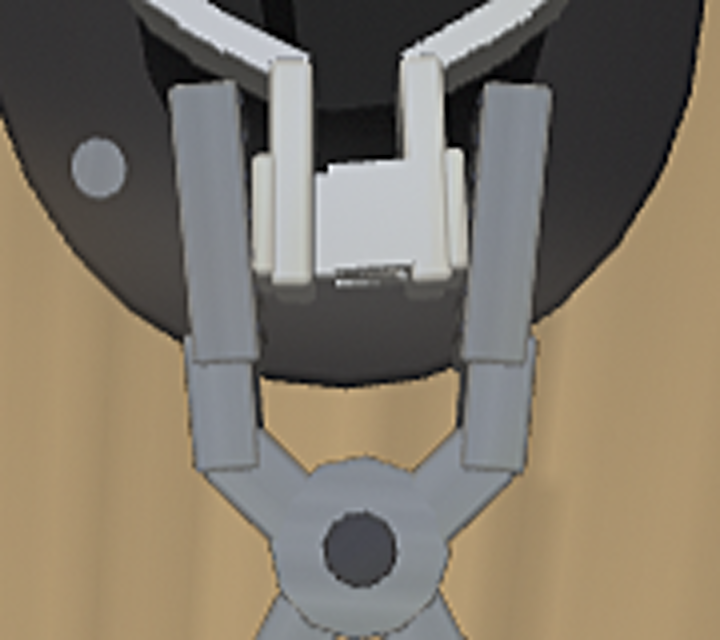

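Wrist force is back to about zero and the ear faces are about 40 mm ahead of the pivot. That uses up my 12 pictures, so I continue on numbers.

```bash
python3 -m crank '[{"offset":[0,0,0],"spin":0},{"offset":[0,0,0],"spin":0},{"offset":[0,0,0],"spin":0},{"offset":[0,0,0],"spin":0},{"offset":[0,0,0],"spin":0},{"offset":[0,0,0],"spin":0},{"offset":[0,0,0],"spin":0},{"offset":[0,0,0],"spin":0}]' 0.435 20
python3 -m crank '[{"offset":[0,0,0],"spin":0},{"offset":[0,0,0],"spin":0},{"offset":[0,0,0],"spin":0},{"offset":[0,0,0],"spin":0},{"offset":[0,0,0],"spin":0},{"offset":[0,0,0],"spin":0},{"offset":[0,0,0],"spin":0},{"offset":[0,0,0],"spin":0}]' 0.415 20
python3 - <<'E'
from h import *
p=manip.camera("wrist")
for b in(150,170,190,210,230,250):
    r=p["pixels"][b//4,190:370].astype(int).mean(1);print(b,r[45:135:1].round().astype(int).tolist()[10:80])
E
```

```text
clock: 15.33
eef_pos: [650.8, 3.9, 81.5]
eef_rot: [3.136, 0.002, 1.666]
wrist_force: [0.5, -5.3, -1.6]
finger_gap: 41.0
clock: 16.0
eef_pos: [650.8, 3.3, 81.5]
eef_rot: [3.136, 0.002, 1.666]
wrist_force: [0.1, -6.0, -1.9]
finger_gap: 39.8
150 [137, 138, 139, 138, 137, 137, 142, 127, 106, 28, 186, 209, 203, 204, 173, 185, 201, 200, 199, 199, 199, 199, 204, 178, 137, 18, 1, 3, 3, 0, 45, 43, 39, 98, 96, 95, 95, 92, 153, 149, 146, 204, 199, 194, 200, 203, 201, 201, 200, 200, 199, 199, 192, 164, 206, 201, 206, 184, 90, 36, 63, 130, 139, 138, 136, 135, 135, 134, 136, 137]
170 [136, 138, 140, 138, 138, 136, 139, 132, 112, 53, 189, 198, 198, 200, 173, 179, 202, 199, 199, 199, 198, 198, 202, 171, 168, 205, 201, 200, 200, 200, 200, 200, 201, 200, 200, 200, 200, 200, 200, 200, 200, 200, 201, 200, 200, 200, 200, 200, 200, 199, 198, 197, 199, 157, 200, 201, 201, 181, 154, 35, 75, 130, 141, 138, 136, 135, 135, 135, 136, 138]
190 [136, 138, 139, 138, 137, 137, 138, 139, 116, 46, 183, 194, 197, 197, 175, 166, 202, 198, 198, 197, 197, 196, 199, 177, 137, 206, 201, 199, 199, 199, 199, 199, 199, 199, 1
[... 538 characters left out ...]
6, 137, 138, 139, 138, 138, 137, 142, 125, 96, 162, 184, 196, 190, 180, 156, 201, 197, 195, 195, 194, 194, 196, 182, 152, 117, 207, 199, 197, 197, 197, 196, 197, 197, 197, 197, 197, 197, 197, 197, 197, 197, 198, 197, 197, 197, 198, 198, 198, 198, 195, 194, 195, 183, 164, 202, 194, 193, 171, 61, 131, 138, 138, 136, 136, 136, 134, 137, 136, 138]
250 [136, 135, 139, 139, 138, 138, 138, 139, 130, 106, 119, 184, 197, 189, 180, 155, 199, 196, 195, 193, 193, 193, 194, 187, 155, 116, 208, 200, 198, 197, 198, 198, 198, 199, 198, 199, 200, 202, 203, 202, 203, 205, 206, 206, 205, 202, 199, 197, 197, 197, 194, 193, 193, 192, 158, 203, 199, 196, 177, 110, 124, 139, 137, 136, 135, 135, 135, 136, 137, 138]
```

```bash
cat > ears.py <<'E'
from h import *
s=manip.read_state();p=manip.camera("wrist");c=p["pixels"].astype(int).mean(2)
print("gap",s["finger_gap"].round(2),"F",s["wrist_force"].round(1))
for y in range(36,68,4):
    m=np.nonzero(c[y,225:335]>155)[0]+225;print(y,m.min(),m.max(),m.max()-m.min()+1,end="; ")
# pivot: dark disc
d=(c[120:160,262:300]<100).astype(np.uint8);v,u=np.nonzero(d);print("\npivot",u.mean()+262,v.mean()+120,len(u))
w=(c[20:100,268:276]>170).any(1);print("ear rows",np.nonzero(w)[0][[0,-1]]+20)
t=c[0:60,238];print("tip col",t.round().astype(int).tolist())
E
python3 -m crank '[{"offset":[0,-0.001,0],"spin":0},{"offset":[0,-0.002,0],"spin":0},{"offset":[0,-0.003,0],"spin":0},{"offset":[0,-0.003,0],"spin":0},{"offset":[0,-0.003,0],"spin":0},{"offset":[0,-0.003,0],"spin":0},{"offset":[0,-0.003,0],"spin":0},{"offset":[0,-0.003,0],"spin":0}]' 0.42 20
python3 ears.py
```

```text
clock: 16.72
eef_pos: [650.8, 1.7, 81.5]
eef_rot: [3.136, 0.001, 1.666]
wrist_force: [-0.3, 6.5, -1.1]
finger_gap: 39.6Traceback (most recent call last):
  File "ears.py", line 3, in <module>
    print("gap",s["finger_gap"].round(2),"F",s["wrist_force"].round(1))
                ^^^^^^^^^^^^^^^^^^^^^
AttributeError: 'float' object has no attribute 'round'
```

```bash
sed -i 's/s\["finger_gap"\].round(2)/s["finger_gap"]/' ears.py; python3 ears.py
python3 -m crank '[{"offset":[0,0.0005,0],"spin":0},{"offset":[0,0.0005,0],"spin":0},{"offset":[0,0.0005,0],"spin":0},{"offset":[0,0.0005,0],"spin":0},{"offset":[0,0.0005,0],"spin":0},{"offset":[0,0.0005,0],"spin":0},{"offset":[0,0.0005,0],"spin":0},{"offset":[0,0.0005,0],"spin":0}]' 0.4 21
python3 ears.py
```

```text
gap 39.8519074695261 F [-0.1  5.4 -1.3]
36 255 303 49; 40 256 303 48; 44 256 304 49; 48 256 304 49; 52 256 304 49; 56 256 304 49; 60 256 299 44; 64 272 274 3; 
pivot 279.93288590604027 136.91610738255034 298
ear rows [20 64]
tip col [211, 158, 82, 64, 69, 70, 72, 75, 52, 21, 11, 18, 16, 18, 19, 16, 6, 95, 137, 142, 139, 139, 140, 141, 141, 141, 142, 142, 141, 141, 140, 139, 138, 137, 137, 134, 132, 132, 131, 131, 131, 131, 130, 130, 130, 130, 130, 128, 136, 137, 134, 131, 131, 128, 123, 119, 117, 99, 92, 89]
clock: 17.48
eef_pos: [650.8, 1.7, 81.5]
eef_rot: [3.136, 0.001, 1.666]
wrist_force: [-1.0, -6.3, -0.9]
finger_gap: 38.0
gap 37.96071809786202 F [-1.  -6.3 -0.9]
36 256 301 46; 40 256 302 47; 44 256 302 47; 48 256 302 47; 52 256 302 47; 56 256 302 47; 60 256 301 46; 64 262 274 13; 
pivot 279.05102040816325 136.40136054421768 294
ear rows [20 64]
tip col [208, 186, 96, 60, 68, 70, 71, 75, 52, 18, 11, 17, 18, 18, 18, 14, 6, 133, 146, 143, 142, 142, 140, 139, 138, 138, 138, 135, 134, 133, 133, 132, 132, 132, 132, 132, 131, 132, 132, 131, 131, 130, 129, 136, 138, 134, 131, 133, 130, 126, 122, 120, 117, 100, 93, 91, 89, 86, 73, 67]
```

```bash
python3 -m crank '[{"offset":[0,0,0],"spin":0},{"offset":[0,0,0],"spin":0},{"offset":[0,0,0],"spin":0},{"offset":[0,0,0],"spin":0},{"offset":[0,0,0],"spin":0},{"offset":[0,0,0],"spin":0},{"offset":[0,0,0],"spin":0},{"offset":[0,0,0],"spin":0}]' 0.385 22
python3 ears.py|cut -c1-130
python3 -m crank '[{"offset":[0,0,0],"spin":0},{"offset":[0,0,0],"spin":0},{"offset":[0,0,0],"spin":0},{"offset":[0,0,0],"spin":0},{"offset":[0,0,0],"spin":0},{"offset":[0,0,0],"spin":0},{"offset":[0,0,0],"spin":0},{"offset":[0,0,0],"spin":0}]' 0.37 22
python3 ears.py|cut -c1-130
```

```text
clock: 18.2
eef_pos: [650.8, 1.3, 81.5]
eef_rot: [3.136, 0.002, 1.666]
wrist_force: [-0.7, -6.2, -1.7]
finger_gap: 36.6
gap 36.58522476188046 F [-0.7 -6.2 -1.7]
36 256 300 45; 40 256 300 45; 44 256 300 45; 48 257 300 44; 52 257 300 44; 56 257 301 45; 60 257 296 40; 
clock: 18.92
eef_pos: [650.8, 1.5, 81.5]
eef_rot: [3.136, 0.001, 1.666]
wrist_force: [-0.7, -1.1, -1.8]
finger_gap: 35.0
gap 34.97267466877994 F [-0.7 -1.1 -1.8]
36 256 298 43; 40 256 298 43; 44 257 298 42; 48 257 298 42; 52 257 298 42; 56 257 298 42; 60 257 297 41; Traceback (most recent call last):
  File "ears.py", line 5, in <module>
    m=np.nonzero(c[y,225:335]>155)[0]+225;print(y,m.min(),m.max(),m.max()-m.min()+1,end="; ")
                                                  ~~~~~^^
    return umr_minimum(a, axis, None, out, keepdims, initial, where)
ValueError: zero-size array to reduction operation minimum which has no identity
Traceback (most recent call last):
  File "ears.py", line 5, in <module>
    m=np.nonzero(c[y,225:335]>155)[0]+225;print(y,m.min(),m.max(),m.max()-m.min()+1,end="; ")
                                                  ~~~~~^^
ValueError: zero-size array to reduction operation minimum which has no identity
```

```bash
sed -i 's/range(36,68,4)/range(36,58,4)/' ears.py
python3 -m crank '[{"offset":[0,0,0],"spin":0},{"offset":[0,0,0],"spin":0},{"offset":[0,0,0],"spin":0},{"offset":[0,0,0],"spin":0},{"offset":[0,0,0],"spin":0},{"offset":[0,0,0],"spin":0},{"offset":[0,0,0],"spin":0},{"offset":[0,0,0],"spin":0}]' 0.355 21
python3 ears.py|head -3
python3 -m crank '[{"offset":[0,0,0],"spin":0},{"offset":[0,0,0],"spin":0},{"offset":[0,0,0],"spin":0},{"offset":[0,0,0],"spin":0},{"offset":[0,0,0],"spin":0},{"offset":[0,0,0],"spin":0},{"offset":[0,0,0],"spin":0},{"offset":[0,0,0],"spin":0}]' 0.34 21
python3 ears.py|head -3
```

```text
clock: 19.63
eef_pos: [650.8, 1.5, 81.5]
eef_rot: [3.136, 0.001, 1.666]
wrist_force: [-1.5, -0.7, -2.8]
finger_gap: 33.6
gap 33.61815357018391 F [-1.5 -0.7 -2.8]
36 258 297 40; 40 258 297 40; 44 258 297 40; 48 258 297 40; 52 258 297 40; 56 259 297 39; 
pivot 278.7037037037037 135.1885521885522 297
clock: 20.35
eef_pos: [650.8, 1.5, 81.5]
eef_rot: [3.136, 0.001, 1.666]
wrist_force: [-0.6, -1.5, -1.8]
finger_gap: 32.4
gap 32.44330048843534 F [-0.6 -1.5 -1.8]
36 258 297 40; 40 258 297 40; 44 258 297 40; 48 258 297 40; 52 258 297 40; 56 259 297 39; 
pivot 278.56 134.86666666666667 300
```

Ear span has stopped at 40 px (58 px when open) while the gap still closed. I'll ease off and check that the span stays.

```bash
python3 -m crank '[{"offset":[0,0,0],"spin":0},{"offset":[0,0,0],"spin":0},{"offset":[0,0,0],"spin":0},{"offset":[0,0,0],"spin":0},{"offset":[0,0,0],"spin":0},{"offset":[0,0,0],"spin":0},{"offset":[0,0,0],"spin":0},{"offset":[0,0,0],"spin":0}]' 0.4 16
python3 ears.py|head -3
python3 -m crank '[{"offset":[0,0,0],"spin":0},{"offset":[0,0,0],"spin":0},{"offset":[0,0,0],"spin":0},{"offset":[0,0,0],"spin":0},{"offset":[0,0,0],"spin":0},{"offset":[0,0,0],"spin":0},{"offset":[0,0,0],"spin":0},{"offset":[0,0,0],"spin":0}]' 0.48 16
python3 ears.py|head -3
```

```text
clock: 21.07
eef_pos: [650.8, 1.5, 81.5]
eef_rot: [3.136, 0.001, 1.666]
wrist_force: [0.0, -0.4, -1.4]
finger_gap: 37.7
gap 37.71253210049297 F [ 0.  -0.4 -1.4]
36 258 298 41; 40 258 298 41; 44 258 298 41; 48 258 298 41; 52 258 298 41; 56 259 298 40; 
pivot 279.8241379310345 136.0689655172414 290
clock: 21.78
eef_pos: [650.8, 1.4, 81.5]
eef_rot: [3.136, 0.001, 1.666]
wrist_force: [0.5, -0.1, -1.3]
finger_gap: 45.4
gap 45.44677765198624 F [ 0.5 -0.1 -1.3]
36 258 298 41; 40 258 298 41; 44 258 298 41; 48 258 298 41; 52 258 298 41; 56 259 298 40; 
pivot 279.7667844522968 138.4911660777385 283
```

The clip holds shut at 41 px with the jaws eased. I'll open the pliers to their own stop at a light hold, then retract.

```bash
python3 -m crank '[{"offset":[0,0,0],"spin":0},{"offset":[0,0,0],"spin":0},{"offset":[0,0,0],"spin":0},{"offset":[0,0,0],"spin":0},{"offset":[0,0,0],"spin":0},{"offset":[0,0,0],"spin":0},{"offset":[0,0,0],"spin":0},{"offset":[0,0,0],"spin":0}]' 0.56 13
python3 -m crank '[{"offset":[0,0,0],"spin":0},{"offset":[0,0,0],"spin":0},{"offset":[0,0,0],"spin":0},{"offset":[0,0,0],"spin":0},{"offset":[0,0,0],"spin":0},{"offset":[0,0,0],"spin":0},{"offset":[0,0,0],"spin":0},{"offset":[0,0,0],"spin":0}]' 0.63 13
python3 ears.py|head -3
python3 -m crank '[{"offset":[0,-0.003,0],"spin":0},{"offset":[0.001,-0.008,0],"spin":0},{"offset":[0.002,-0.015,0],"spin":0},{"offset":[0.003,-0.023,0],"spin":0},{"offset":[0.003,-0.032,0],"spin":0},{"offset":[0.004,-0.041,0],"spin":0},{"offset":[0.005,-0.048,0],"spin":0},{"offset":[0.005,-0.052,0],"spin":0}]' 0.6 9
```

```text
clock: 22.5
eef_pos: [650.8, 1.4, 81.5]
eef_rot: [3.136, 0.001, 1.666]
wrist_force: [0.6, 0.2, -2.7]
finger_gap: 52.8
clock: 23.17
eef_pos: [650.8, 1.5, 81.4]
eef_rot: [3.136, 0.001, 1.666]
wrist_force: [-0.7, 0.1, -0.4]
finger_gap: 59.3
gap 59.30379597664769 F [-0.7  0.1 -0.4]
36 258 296 39; 40 258 297 40; 44 258 297 40; 48 258 297 40; 52 258 297 40; 56 259 297 39; 
pivot 279.84375 143.64930555555554 288
clock: 23.88
eef_pos: [655.9, -52.0, 81.4]
eef_rot: [3.136, 0.002, 1.665]
wrist_force: [0.2, -0.1, -1.7]
finger_gap: 61.9
```

```bash
python3 -m crank '[{"offset":[-0.006,-0.01,0],"spin":-1},{"offset":[-0.014,-0.026,0],"spin":-3},{"offset":[-0.024,-0.044,0],"spin":-5},{"offset":[-0.034,-0.062,0],"spin":-7},{"offset":[-0.044,-0.08,0],"spin":-9},{"offset":[-0.055,-0.098,0],"spin":-11},{"offset":[-0.066,-0.116,0],"spin":-13},{"offset":[-0.077,-0.134,0],"spin":-15}]'
python3 -m crank '[{"offset":[-0.011,-0.02,0],"spin":-2},{"offset":[-0.022,-0.04,0],"spin":-4},{"offset":[-0.033,-0.06,0],"spin":-6},{"offset":[-0.044,-0.08,0],"spin":-8},{"offset":[-0.055,-0.1,0],"spin":-10},{"offset":[-0.065,-0.117,0],"spin":-12},{"offset":[-0.072,-0.128,0],"spin":-14},{"offset":[-0.077,-0.134,0],"spin":-15}]'
python3 -m crank '[{"offset":[0,0,-0.008],"spin":0},{"offset":[0,0,-0.018],"spin":0},{"offset":[0,0,-0.03],"spin":0},{"offset":[0,0,-0.042],"spin":0},{"offset":[0,0,-0.052],"spin":0},{"offset":[0,0,-0.059],"spin":0},{"offset":[0,0,-0.063],"spin":0},{"offset":[0,0,-0.064],"spin":0}]'
python3 - <<'E'
from h import *
s=manip.read_state();p=manip.camera("wrist");print(s["eef_pos"],s["eef_rot"],s["wrist_force"],s["moment"],s["finger_gap"])
c=p["pixels"].astype(int).mean(2)
for r in manip.masks_of(p,"pliers"):
    v,u=np.nonzero(r["mask"]);print(r["conf"],len(u),u.min(),u.max(),v.min(),v.max())
save(p,"w8.png",s=1.4)
E
```

```text
clock: 24.55
eef_pos: [577.8, -187.1, 81.5]
eef_rot: [3.136, 0.002, 1.401]
wrist_force: [1.0, 1.1, -0.8]
finger_gap: 61.6
clock: 25.22
eef_pos: [499.7, -322.5, 81.6]
eef_rot: [3.136, 0.002, 1.135]
wrist_force: [0.4, 0.2, -2.8]
finger_gap: 61.7
clock: 25.88
eef_pos: [499.6, -322.1, 16.6]
eef_rot: [3.137, 0.001, 1.135]
wrist_force: [-0.3, -0.8, -1.5]
finger_gap: 61.9
[ 499.55931495 -322.11275997   16.57327709] [3.13712796e+00 1.42348989e-03 1.13503908e+00] [-0.28917235 -0.76048004 -1.53582584] [-0.03425179  0.07620197 -0.02172418] 61.920655602701835
0.89 11875 218 341 38 316
```

```bash
python3 -m crank '[{"offset":[0,0,-0.002],"spin":0},{"offset":[0,0,-0.004],"spin":0},{"offset":[0,0,-0.006],"spin":0},{"offset":[0,0,-0.0075],"spin":0},{"offset":[0,0,-0.0085],"spin":0},{"offset":[0,0,-0.009],"spin":0},{"offset":[0,0,-0.0095],"spin":0},{"offset":[0,0,-0.0095],"spin":0}]'
```

```text
clock: 26.65
eef_pos: [499.9, -322.5, 8.1]
eef_rot: [3.136, 0.002, 1.135]
wrist_force: [-0.1, 0.5, -1.0]
finger_gap: 62.1
```

```bash
python3 -m crank '[{"offset":[0,0,-0.0005],"spin":0},{"offset":[0,0,-0.001],"spin":0},{"offset":[0,0,-0.0015],"spin":0},{"offset":[0,0,-0.0015],"spin":0},{"offset":[0,0,-0.0015],"spin":0},{"offset":[0,0,-0.0015],"spin":0},{"offset":[0,0,-0.0015],"spin":0},{"offset":[0,0,-0.0015],"spin":0}]'
```

```text
clock: 27.32
eef_pos: [499.9, -322.6, 6.9]
eef_rot: [3.136, 0.002, 1.135]
wrist_force: [-1.6, 0.9, 5.7]
finger_gap: 61.4
```

Pliers are seated on the mat (+5.7 N). Releasing and lifting straight up.

```bash
python3 -m crank '[{"offset":[0,0,0],"spin":0},{"offset":[0,0,0],"spin":0},{"offset":[0,0,0],"spin":0},{"offset":[0,0,0],"spin":0},{"offset":[0,0,0],"spin":0},{"offset":[0,0,0],"spin":0},{"offset":[0,0,0],"spin":0},{"offset":[0,0,0],"spin":0}]' 0.95 9
python3 -m crank '[{"offset":[0,0,0.005],"spin":0},{"offset":[0,0,0.015],"spin":0},{"offset":[0,0,0.035],"spin":0},{"offset":[0,0,0.065],"spin":0},{"offset":[0,0,0.1],"spin":0},{"offset":[0,0,0.135],"spin":0},{"offset":[0,0,0.165],"spin":0},{"offset":[0,0,0.19],"spin":0}]'
python3 - <<'E'
from h import *
p=manip.camera("wrist");s=manip.read_state();E=wE(s,p);print(s["eef_pos"],s["finger_gap"])
for r in manip.masks_of(p,"pliers"):
    v,u=np.nonzero(r["mask"]);Q=np.array([plane(p,a,b,16,E)[:2] for a,b in zip(u,v)]).astype(np.float32)
    print(r["conf"],len(u),Q.mean(0).round(),cv2.minAreaRect(Q),Q.min(0),Q.max(0),u.min(),u.max(),v.min(),v.max())
c=p["pixels"].astype(int).mean(2)
for c_ in("scene","side"):
    q=manip.camera(c_)
    for n in("pliers","tape_measure","glue_bottle","screwdriver","clip"):
        for r in manip.search_frame(q,n)[:2]:print(c_,n,round(r["conf"],2),np.round(r["location"]))
E
```

```text
clock: 27.98
eef_pos: [499.9, -322.6, 6.9]
eef_rot: [3.136, 0.002, 1.135]
wrist_force: [0.0, 0.2, 0.3]
finger_gap: 89.4
clock: 28.65
eef_pos: [500.1, -322.6, 200.8]
eef_rot: [3.133, 0.002, 1.135]
wrist_force: [0.4, 0.2, -0.1]
finger_gap: 89.2
[ 501.23722821 -323.47423166  205.41111043] 89.26993462430936
0.73 2948 [ 516. -293.] ((515.5584716796875, -295.12115478515625), (154.74522399902344, 64.94925689697266), 64.72137451171875) [ 453.6545  -377.54782] [ 573.02405 -214.84787] 249 307 85 231
scene pliers 0.66 [467. -26.  13.]
scene pliers 0.63 [ 522. -298.   14.]
scene tape_measure 0.76 [768.  37.  56.]
scene screwdriver 0.92 [ 719. -213.   23.]
scene clip 0.59 [648. 122.  90.]
scene clip 0.54 [825. 201.  72.]
side pliers 0.75 [ 518. -280.   15.]
side pliers 0.67 [468. -14.  10.]
side tape_measure 0.76 [752.  53.  62.]
side glue_bottle 0.95 [438. 391. 104.]
side screwdriver 0.55 [ 716. -205.   24.]
side clip 0.64 [804. 236.  64.]
side clip 0.53 [606. 163.  88.]
```

```bash
python3 -m crank '[{"offset":[0,0,0],"spin":0},{"offset":[0,0,0],"spin":0},{"offset":[0,0,0],"spin":0},{"offset":[0,0,0],"spin":0},{"offset":[0,0,0],"spin":0},{"offset":[0,0,0],"spin":0},{"offset":[0,0,0],"spin":0},{"offset":[0,0,0],"spin":0}]'; python3 -c "
from cell import manip
print(manip.sign_off())"
```

```text
clock: 30.02
eef_pos: [499.9, -322.5, 196.6]
eef_rot: [3.136, 0.002, 1.135]
wrist_force: [-1.0, 0.5, -0.6]
finger_gap: 89.4
the job is handed in; nothing more can be done
None
```

The clip is shut, the pliers are back on the mat, and the job was handed in at about 30 s. No verdict was reported.

I took the pliers lying on the mat (the pair farthest from the base) by their grips. I put the open jaws round the ears of the nozzle with the 120 mm flange and squeezed in small steps with the grip force at 22 N or less.

**What the last checks showed**
- **Clip:** the ear span fell from 58 px open to 40 px and stayed at 39–41 px after I opened the jaws.
- **Pliers:** the mask after release is about 155 x 65 mm, which fits pliers lying flat and open, and it lies within the mat outline. The gripper was about 190 mm above them.
- **Tape measure, glue bottle, screwdriver:** found where they were at the start, within the detectors' error. The scene camera missed the glue bottle in the last check, but the side camera found it in place.

**What disagreed or was not checked**
- The pliers measured about 150 mm long in the images, against 165 mm given.
- The clip sat turned about 0.25 rad from the nozzle axis, so I aligned the jaws to the ears.
- Twice in the squeeze about 6–7 N built up along the pliers; the first time it looked as if the jaw tips were on the clip band. I backed off a few mm each time, and some came back before the snap.
- The force on the ears was never measured. I estimate at most about 14 N from the grip setting.
- The final state was checked by numbers only, because the 12 pictures were used up.

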